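Transfer cleaned riveter nose assemblies to the stores carrier in the same order

ROBOT

A 6-joint arm with a two-finger parallel gripper is mounted at the origin on the work surface. World frame = base frame: x ahead of the robot, y to its left, z up, the work surface at z = 0. Lengths are in mm, angles in degrees, forces in N, time in s.
With the tool pointing down it reaches from about 325 to 925 mm from the base axis. Payload 3.1 kg.
Tool frame: the origin (TCP) lies at the very end of the fingers, on their centre line; the grasp point (between the pads) lies grasp_offset behind it (grasp_offset is the distance from the TCP to the grasp point, in mm); z points along the fingers, y is the line along which they close (so a half turn about z gives the same grasp; the last joint's range is limited). The gripper opens to 85 mm and grips with 20 to 120 N. Pads are 22 mm wide; open, the fingers measure 114 mm over their backs; the gripper's body (76 mm by 85 mm) begins 54 mm behind the grasp point. The pads swing forward as they close: fully open they stand 13 mm farther back than shut.
Start: joints at [59.576, 12.427, 92.441, -0, 75.132, -6.429], TCP at [254.149, 571.006, 231.3] pointing down, gripper open.
Joint ranges: [-157.48, 157.48], [-44.54, 120.13], [17.64, 146.25], [-64.5, 244.5], [7.68, 150.69], [-147.95, 147.95]. Speed limits (degrees/s): [159.86, 159.86, 180, 180, 180, 180].

INTERFACE

Orientations are given as [roll, pitch, yaw] about the fixed x, y, z axes, in that order (R = Rz(yaw) Ry(pitch) Rx(roll)).
In Python, from station import * gives the robot as it stands. Calls block until the motion is done:
- goto(position, orientation): joint-space move of the TCP to a pose.
- move_l(position, attitude=None, speed=150): straight line of the TCP; attitude=None keeps the orientation; speed is the mean speed in mm/s.
- move_j(angles): joint-space move.
- grip(opening, squeeze=None): finger opening in mm; squeeze is the grip in N (None keeps the last); returns when the fingers have stopped.
- wait(seconds).
- solve_ik(position, orientation): joint angles nearest the present ones, or None.
- get_obs(): the state.
- get_image(name): name is "side" or "top" or "wrist"; returns the picture (384x512x3 uint8, red, green, blue); there is no depth.
- get_calibration(name): a dict with "fx", "fy", "cx", "cy" (pixels), "R" (3x3) and "t" (3): a world point X has camera coordinates R X + t; the wrist camera has in their place "mount" (4x4, takes a point from camera to tool coordinates, whose origin is the TCP and whose axes are the flange's). Camera axes: x right, y down, z forward; pixel columns grow to the right and rows downward; lengths in mm; the calibration is good to about 2 mm. A picture is of the moment at which its call begins: read the wrist's pose just before it. get_calibration takes no time and is no camera call.
A pose or a line that the arm cannot do raises Unreachable and nothing moves.
- sign_off(): hands the job in; it is judged then, once.
Trained networks look in the newest picture that a camera, given by its name, has taken for a name from the list of things; names that differ only in an ending like _2 or _b are one class to them, and where a whole thing is asked for, a point or a joint stands for the part that bears it (a point fixed in the world has none). Each returns a list of dicts, best first, with "score" (0 to 1); they miss things now and then, are a little off and sometimes report something else, mostly with a low value. They report only what shows in the picture. A call takes as long as a camera call.
- spot_in(name, camera): "extent" ([centre column, centre row, width, height] in pixels, round what is visible of it).
- regions_of(name, camera): "region" (384x512 bool, what is visible of it) and "extent" ([centre column, centre row, width, height] in pixels, round what is visible of it).
The state is a dict: "t": time; "joint_pos": joint angles; "qvel": joint speeds; "effort": joint torques, N m; "tcp_pos": TCP position; "ee_rot": TCP orientation; "wrist_force": force on the tool from outside, world axes, zero at the start; "moment": the same for the moment, N m; "grip_width": finger opening in mm; "grip_force": force on a finger pad.
Only numpy, scipy, OpenCV 4.12 (cv2) and the standard library are available. Lean on these libraries where they do the work, as an engineer would, in place of code of your own. Each camera call takes 0.05 s, during which the arm holds its last target. There are 200 camera calls.

TASK

The four cleaned riveter nose assemblies stand in the wash carrier in the order of the guns they came off. Move them all to the empty stores carrier in that same order, counted from the end with the carrying handle: the nose nearest the handle of the wash carrier goes into the pot nearest the handle of the stores carrier, and so on. Stand each one upright in its pot, foot down on the pot's floor; set them down, do not drop or throw them.

Things in the scene. Friction and masses are not known exactly. Their poses are not given: they have to be found in the camera images.
- wash_carrier: wash carrier, full at the start: bare steel channel 74 x 256 mm, fixed, rim up to 24 mm high, carrying handle (D loop, black grip, to 165 mm from centre) at ONE end only. Origin: centre of underside, on the bench; z up; y runs along the row to the handle end. Pot centres at x = 0, y = +93, +31, -31, -93 mm: 1st to 4th from the handle. Any yaw, either side. Its black pots are pot_a to pot_d.
- stores_carrier: stores carrier, empty at the start: blue-grey steel channel 74 x 256 mm, fixed, rim up to 24 mm high, carrying handle (D loop, black grip, to 165 mm from centre) at ONE end only. Origin: centre of underside, on the bench; z up; y runs along the row to the handle end. Pot centres at x = 0, y = +93, +31, -31, -93 mm: 1st to 4th from the handle. Any yaw, either side. Built-in grey pots, as pot_a.
- straight_nose: straight nose, bright steel, upright, 104 mm tall: barrel 25 mm in diameter from 22 to 78 mm above its foot, then a cone to a 13 mm tip. Grip the barrel about 60 mm above the foot. Mass about 200 g. Origin: centre of the foot's underside; z up from foot to tip. Foot: hexagonal nut 30 to 34 mm across.
- stub_nose: stub nose, dark steel, upright, the shortest, 86 mm tall: thick barrel 29 mm in diameter from 20 to 68 mm above its foot, then a short cone to a blunt 17 mm tip. Grip the barrel about 56 mm above the foot. Mass about 260 g. Origin: centre of the foot's underside; z up from foot to tip. Foot: hexagonal nut 30 to 34 mm across.
- swage_nose: swaging nose, bright steel, upright, 92 mm tall: neck 22 mm, broad flat-topped head 36 mm in diameter from 62 to 92 mm above its foot, wide dark bore in the top. Grip the head about 77 mm above the foot. Mass about 300 g. Origin: centre of the foot's underside; z up from foot to tip. Foot: hexagonal nut 30 to 34 mm across.
- slim_nose: slim long nose, pale aluminium, upright, 104 mm tall: tube only 14 mm in diameter from 40 to 104 mm above its foot (21 mm nut at 40 to 46 mm). Grip the tube about 75 mm above the foot. Mass about 150 g. Origin: centre of the foot's underside; z up from foot to tip. Foot: hexagonal nut 30 to 34 mm across.
- pot_a: the black plastic pot of the wash carrier in which straight_nose stands at the start (the four look alike). Fixed. 26 mm high, outside 51 mm (bottom) to 56 mm (mouth), inside 45 mm (floor) to 50 mm (mouth). Origin: centre of its underside, 4 mm above the bench; its floor is 8 mm, its rim 30 mm above the bench.
- pot_b: the black plastic pot of the wash carrier in which stub_nose stands at the start (the four look alike). Fixed. 26 mm high, outside 51 mm (bottom) to 56 mm (mouth), inside 45 mm (floor) to 50 mm (mouth). Origin: centre of its underside, 4 mm above the bench; its floor is 8 mm, its rim 30 mm above the bench.
- pot_c: the black plastic pot of the wash carrier in which swage_nose stands at the start (the four look alike). Fixed. 26 mm high, outside 51 mm (bottom) to 56 mm (mouth), inside 45 mm (floor) to 50 mm (mouth). Origin: centre of its underside, 4 mm above the bench; its floor is 8 mm, its rim 30 mm above the bench.
- pot_d: the black plastic pot of the wash carrier in which slim_nose stands at the start (the four look alike). Fixed. 26 mm high, outside 51 mm (bottom) to 56 mm (mouth), inside 45 mm (floor) to 50 mm (mouth). Origin: centre of its underside, 4 mm above the bench; its floor is 8 mm, its rim 30 mm above the bench.

How it is judged (in metres and radians):
At the end, for the whole second after the job is handed in: Each nose stands in the stores pot with the same place from the handle end as the pot it started from in the wash carrier: foot within 12 mm of the pot centre along and across the row and within 5 mm of the pot floor, upright within 0.12 rad, at rest (under 0.02 m/s, 0.2 rad/s) (((y of pot_a in the frame of wash_carrier between 0.083 and 0.103 m and y of straight_nose in the frame of stores_carrier between 0.081 and 0.105 m) or (y of pot_a in the frame of wash_carrier between 0.021 and 0.041 m and y of straight_nose in the frame of stores_carrier between 0.019 and 0.043 m) or (y of pot_a in the frame of wash_carrier between -0.041 and -0.021 m and y of straight_nose in the frame of stores_carrier between -0.043 and -0.019 m) or (y of pot_a in the frame of wash_carrier between -0.103 and -0.083 m and y of straight_nose in the frame of stores_carrier between -0.105 and -0.081 m)) and x of straight_nose in the frame of stores_carrier between -0.012 and 0.012 m and z of straight_nose in the frame of stores_carrier between 0.003 and 0.013 m and angle between each of straight_nose, stub_nose, swage_nose, slim_nose's own z axis and vertical below 0.12 rad and linear speed of each of straight_nose, stub_nose, swage_nose, slim_nose below 0.02 m/s and angular speed of each of straight_nose, stub_nose, swage_nose, slim_nose below 0.2 rad/s and ((y of pot_b in the frame of wash_carrier between 0.083 and 0.103 m and y of stub_nose in the frame of stores_carrier between 0.081 and 0.105 m) or (y of pot_b in the frame of wash_carrier between 0.021 and 0.041 m and y of stub_nose in the frame of stores_carrier between 0.019 and 0.043 m) or (y of pot_b in the frame of wash_carrier between -0.041 and -0.021 m and y of stub_nose in the frame of stores_carrier between -0.043 and -0.019 m) or (y of pot_b in the frame of wash_carrier between -0.103 and -0.083 m and y of stub_nose in the frame of stores_carrier between -0.105 and -0.081 m)) and x of stub_nose in the frame of stores_carrier between -0.012 and 0.012 m and z of stub_nose in the frame of stores_carrier between 0.003 and 0.013 m and ((y of pot_c in the frame of wash_carrier between 0.083 and 0.103 m and y of swage_nose in the frame of stores_carrier between 0.081 and 0.105 m) or (y of pot_c in the frame of wash_carrier between 0.021 and 0.041 m and y of swage_nose in the frame of stores_carrier between 0.019 and 0.043 m) or (y of pot_c in the frame of wash_carrier between -0.041 and -0.021 m and y of swage_nose in the frame of stores_carrier between -0.043 and -0.019 m) or (y of pot_c in the frame of wash_carrier between -0.103 and -0.083 m and y of swage_nose in the frame of stores_carrier between -0.105 and -0.081 m)) and x of swage_nose in the frame of stores_carrier between -0.012 and 0.012 m and z of swage_nose in the frame of stores_carrier between 0.003 and 0.013 m and ((y of pot_d in the frame of wash_carrier between 0.083 and 0.103 m and y of slim_nose in the frame of stores_carrier between 0.081 and 0.105 m) or (y of pot_d in the frame of wash_carrier between 0.021 and 0.041 m and y of slim_nose in the frame of stores_carrier between 0.019 and 0.043 m) or (y of pot_d in the frame of wash_carrier between -0.041 and -0.021 m and y of slim_nose in the frame of stores_carrier between -0.043 and -0.019 m) or (y of pot_d in the frame of wash_carrier between -0.103 and -0.083 m and y of slim_nose in the frame of stores_carrier between -0.105 and -0.081 m)) and x of slim_nose in the frame of stores_carrier between -0.012 and 0.012 m and z of slim_nose in the frame of stores_carrier between 0.003 and 0.013 m); the robot touches nothing.
It fails at once if a nose assembly is dropped or thrown: it moves faster than 0.8 m/s with no finger touching it (a fall of more than about 30 mm) ((linear speed of straight_nose above 0.8 m/s and contact force between straight_nose and the fingers below 0.05 N) or (linear speed of stub_nose above 0.8 m/s and contact force between stub_nose and the fingers below 0.05 N) or (linear speed of swage_nose above 0.8 m/s and contact force between swage_nose and the fingers below 0.05 N) or (linear speed of slim_nose above 0.8 m/s and contact force between slim_nose and the fingers below 0.05 N)).
It also fails if it takes over 112 s, if anything falls off the work surface, if the arm or the gripper's body presses on something with over 40 N, if the wrist force passes 120 N, or if a joint passes its speed limit or range.

## Working session

There is one attempt and no reset: what is moved stays moved. The work goes in short steps, each a Python script; the robot and the scene stay as the last script left them, time stands still between calls to the robot, and variables do not carry over. Pictures are saved under pics/ and viewed, at most 14 in all, crops included, and the job is handed in when it is done.

```bash
mkdir -p pics; ls; python3 - <<'E'
from station import *
import cv2, numpy as np
o=get_obs(); print({k:np.round(v,2) if not isinstance(v,dict) else v for k,v in o.items()})
for c in ("top","side"):
    im=get_image(c); cv2.imwrite(f"pics/{c}0.png",im[...,::-1])
    k=get_calibration(c); print(c,{a:np.round(b,3).tolist() for a,b in k.items()})
    for n in ("wash_carrier","stores_carrier","straight_nose","stub_nose","swage_nose","slim_nose","pot_a"):
        print(n,[(round(d["score"],2),np.round(d["extent"]).tolist()) for d in spot_in(n,c)][:5])
print(get_calibration("wrist"), get_obs()["t"])
try: print(grasp_offset)
except Exception as e: print(e)
E
```

```text
pics
{'t': np.float64(0.0), 'joint_pos': array([59.57, 12.48, 92.53,  0.  , 75.13, -6.43]), 'qvel': array([-0.01,  0.07, -0.01,  0.01, -0.03, -0.03]), 'effort': array([ 0.000e+00, -3.968e+01, -3.039e+01, -0.000e+00,  1.000e-02,
       -0.000e+00]), 'tcp_pos': array([253.75, 570.3 , 229.98]), 'ee_rot': array([-1.7987e+02, -2.0000e-02,  1.5600e+02]), 'wrist_force': array([ 0.2 , -0.02, -0.88]), 'moment': array([-0.  , -0.03,  0.02]), 'grip_force': np.float64(0.0), 'grip_width': np.float64(85.6)}
top {'fx': 418.78, 'fy': 418.78, 'cx': 256.679, 'cy': 187.316, 'R': [[0.002, -1.0, 0.002], [-0.999, -0.003, -0.044], [0.044, -0.002, -0.999]], 't': [-13.482, 528.277, 837.045]}
wash_carrier [(0.55, [166.0, 212.0, 97.0, 138.0])]
stores_carrier [(0.69, [353.0, 211.0, 47.0, 147.0])]
straight_nose [(0.61, [184.0, 245.0, 13.0, 16.0])]
stub_nose [(0.65, [168.0, 221.0, 23.0, 13.0])]
swage_nose [(0.95, [148.0, 190.0, 28.0, 22.0])]
slim_nose [(0.6, [131.0, 166.0, 27.0, 15.0])]
pot_a [(0.88, [185.0, 247.0, 30.0, 26.0]), (0.74, [169.0, 220.0, 25.0, 28.0]), (0.62, [136.0, 166.0, 26.0, 26.0]), (0.56, [153.0
[... 534 characters left out ...]
 [(0.83, [259.0, 116.0, 9.0, 31.0])]
pot_a [(0.64, [242.0, 126.0, 11.0, 31.0]), (0.62, [199.0, 159.0, 21.0, 22.0]), (0.54, [219.0, 150.0, 23.0, 18.0]), (0.52, [261.0, 130.0, 22.0, 19.0]), (0.51, [243.0, 138.0, 18.0, 19.0])]
{'fx': 270.8174192141673, 'fy': 270.8174192141673, 'cx': 253.65799947751105, 'cy': 194.73332874024928, 'mount': array([[-2.60912497e-05, -9.65864419e-01, -2.59048112e-01,
         6.52426572e+01],
       [ 9.99999863e-01,  1.10280609e-04, -5.11902448e-04,
         1.17385002e+00],
       [ 5.22996344e-04, -2.59048089e-01,  9.65864283e-01,
        -1.41206275e+02],
       [ 0.00000000e+00,  0.00000000e+00,  0.00000000e+00,
         1.00000000e+00]])} 0.8
18.700000000000003
```

```bash
python3 - <<'E'
import cv2,numpy as np
a=cv2.imread("pics/top0.png")[100:330,80:440]; cv2.imwrite("pics/top0c.png",cv2.resize(a,None,fx=2.2,fy=2.2,interpolation=cv2.INTER_CUBIC))
a=cv2.imread("pics/side0.png")[80:320,120:380]; cv2.imwrite("pics/side0c.png",cv2.resize(a,None,fx=2.4,fy=2.4,interpolation=cv2.INTER_CUBIC))
E
```

```text
(no output)
```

View pics/top0c.png

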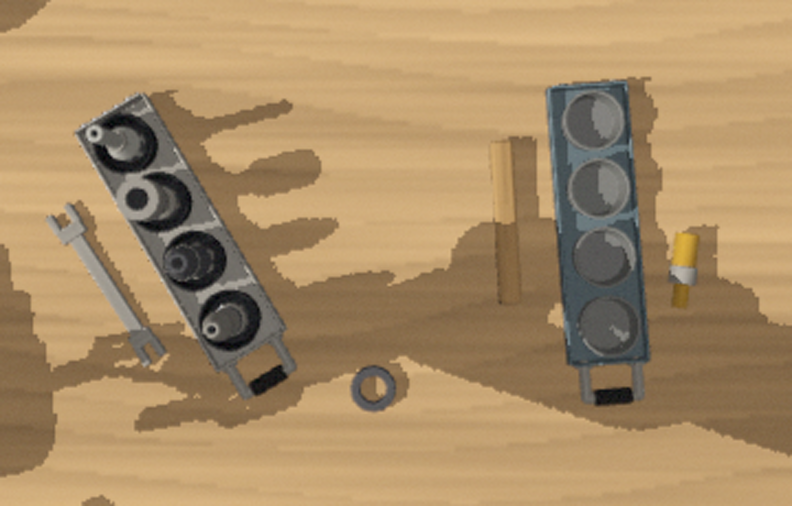

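View pics/side0c.png

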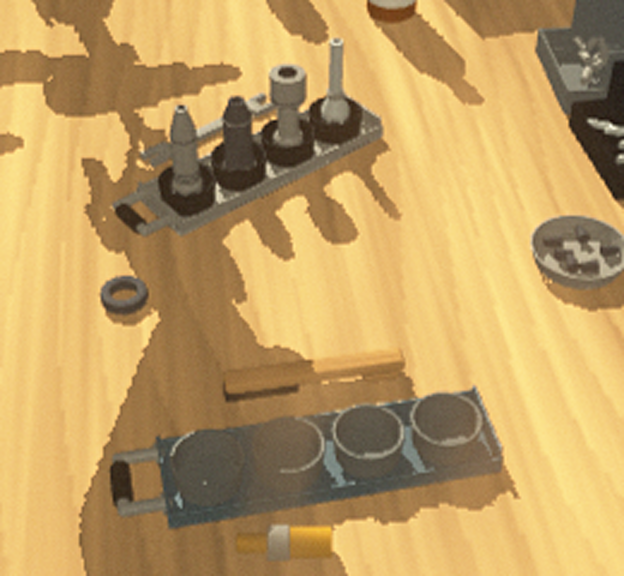

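The wash carrier (left, crop centre about (180,230)) and the stores carrier (right, crop centre about (600,225)) both have their black handle grips at the bottom of the top view, towards the robot. From the handle, the noses are straight (crop 225,318), stub (190,258), swage (150,198) and slim (115,145). Next I'll take wrist views from two places over each carrier.

```bash
cat > h.py <<'E'
from station import *
import cv2, numpy as np, json
from scipy.spatial.transform import Rotation as Ro
from scipy.optimize import least_squares
def cam(name):
    """K, R, t of a camera now (world -> camera)"""
    k=get_calibration(name); K=np.array([[k["fx"],0,k["cx"]],[0,k["fy"],k["cy"]],[0,0,1]])
    if name!="wrist": return K,np.array(k["R"]),np.array(k["t"])
    o=get_obs(); M=np.eye(4); M[:3,:3]=Ro.from_euler("xyz",o["ee_rot"],degrees=True).as_matrix(); M[:3,3]=o["tcp_pos"]
    T=np.linalg.inv(M@np.array(k["mount"])); return K,T[:3,:3],T[:3,3]
def proj(c,X):
    K,R,t=c; p=(np.atleast_2d(X)@R.T+t)@K.T; return p[:,:2]/p[:,2:]
def ray(c,uv,z):
    "point at height z on the pixel's ray"
    K,R,t=c; d=R.T@np.linalg.inv(K)@np.array([*uv,1.]); o=-R.T@t; return o+d*(z-o[2])/d[2]
def tri(cs,uvs):
    f=lambda X: np.concatenate([proj(c,X)[0]-u for c,u in zip(cs,uvs)])
    s=least_squares(f,[500,0,50]); return s.x,np.abs(s.fun).max()
YS=np.array([93,31,-31,-93.])
def pots(p,z=30):
    "mouth centres for carrier pose p=(x,y,yaw rad)"
    x,y,a=p; return np.c_[x-np.sin(a)*YS,y+np.cos(a)*YS,np.full(4,z)]
NAMES=["straight_nose","stub_nose","swage_nose","slim_nose"]
E
cat > v.py <<'E'
from h import *
import pickle
top=cam("top")
w=[ray(top,np.array(u)/2.2+[80,100],30)[:2] for u in ((230,320),(194,260),(158,200),(125,143))]
s=[ray(top,np.array(u)/2.2+[80,100],30)[:2] for u in ((608,325),(604,256),(599,188),(594,121))]
print(np.round(w),np.round(s))
D={}
for nm,P in (("wash",np.array(w)),("stores",np.array(s))):
    c=P.mean(0); d=P[0]-P[3]; a=np.arctan2(-d[0],d[1]); print(nm,c,np.degrees(a))
    for i,off in enumerate((-60,60)):
        b=c+np.array([off,0]) 
        yaw=np.degrees(np.arctan2(c[1],c[0]))+ 180
        for y in (yaw,yaw-180,yaw-360):
            q=solve_ik([b[0],b[1],250],[180,0,y])
            if q is not None: break
        goto([b[0],b[1],250],[180,0,y]); wait(.3)
        C=cam("wrist"); im=get_image("wrist"); 
        R={n:regions_of(n,"wrist")[:5] for n in (NAMES+["pot_a"] if nm=="wash" else ["stores_carrier"])}
        D[nm,i]=dict(C=C,im=im,R=R); cv2.imwrite(f"pics/w_{nm}{i}.png",im[...,::-1])
        print(nm,i,y,{n:[(round(float(d["score"]),2),np.round(d["extent"]).tolist()) for d in r] for n,r in R.items()})
pickle.dump((D,w,s),open("D.pkl","wb")); print(get_obs()["t"])
a=[np.hstack([D[n,i]["im"] for i in (0,1)]) for n in ("wash","stores")]
cv2.imwrite("pics/mosaic.png",cv2.resize(np.vstack(a)[...,::-1],(800,600),interpolation=cv2.INTER_AREA))
E
python3 v.py
```

```text
[[412. 130.]
 [466. 163.]
 [520. 196.]
 [571. 226.]] [[ 409. -209.]
 [ 470. -206.]
 [ 532. -202.]
 [ 592. -198.]]
wash [492.41167382 178.45481254] 121.25203872218653
wash 0 199.92101231007896 {'straight_nose': [(0.79, [223.0, 146.0, 30.0, 23.0])], 'stub_nose': [(0.58, [233.0, 194.0, 24.0, 35.0])], 'swage_nose': [(0.9, [242.0, 244.0, 25.0, 50.0])], 'slim_nose': [(0.76, [251.0, 284.0, 16.0, 53.0])], 'pot_a': [(0.91, [243.0, 228.0, 38.0, 30.0]), (0.87, [225.0, 147.0, 42.0, 44.0]), (0.85, [253.0, 265.0, 32.0, 34.0]), (0.77, [235.0, 188.0, 40.0, 37.0])]}
wash 1 199.92101231007896 {'straight_nose': [(0.71, [257.0, 47.0, 26.0, 42.0]), (0.51, [279.0, 159.0, 29.0, 34.0])], 'stub_nose': [(0.67, [266.0, 103.0, 25.0, 28.0]), (0.23, [274.0, 152.0, 38.0, 38.0])], 'swage_nose': [], 'slim_nose': [(0.67, [282.0, 204.0, 24.0, 39.0]), (0.35, [278.0, 162.0, 33.0, 33.0]), (0.3, [282.0, 196.0, 39.0, 39.0])], 'pot_a': [(0.75, [264.0, 106.0, 45.0, 44.0]), (0.66, [257.0, 59.0, 48.0, 52.0]), (0.58, [282.0, 194.0, 35.0, 38.0]), (0.56, [274.0, 153.0, 39.0, 38.0])]}
stores [ 500.82118781 -203.59601638] 93.48693369914699
stores 0 157.87705977401453 {'stores_carrier': [(0.65, [263.0, 190.0, 125.0, 197.0])]}
stores 1 157.87705977401453 {'stores_carrier': [(0.64, [228.0, 110.0, 140.0, 220.0])]}
6.9667
```

View pics/mosaic.png

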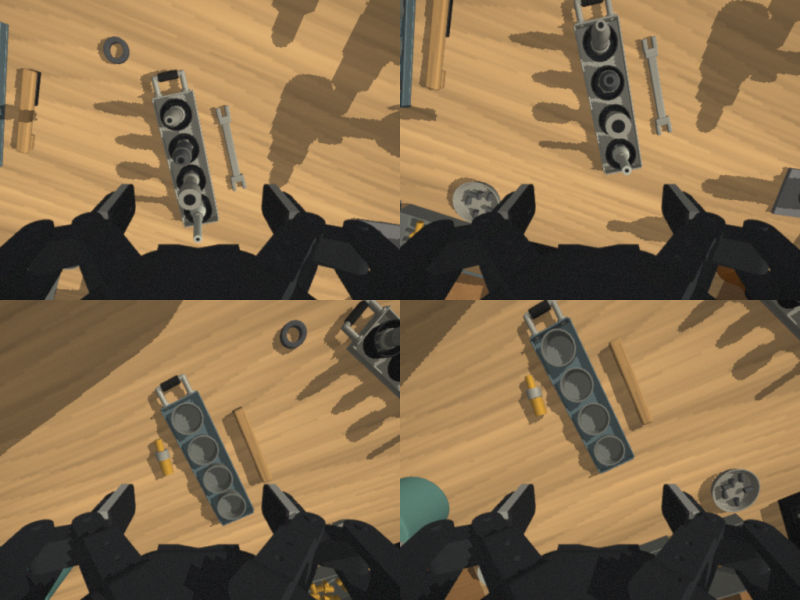

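The mosaic shows all four noses in the wash carrier in both wrist views (carrier about (185,155) and (605,85)). The empty stores pots are clear in the lower views. I'll zoom in to pick the tips and mouths precisely.

```bash
cat > z.py <<'E'
import pickle,cv2,numpy as np
D,w,s=pickle.load(open("D.pkl","rb"))
def strip(k,x0,y0,W,H,f):
    a=cv2.resize(D[k]["im"][y0:y0+H,x0:x0+W,::-1],None,fx=f,fy=f,interpolation=cv2.INTER_CUBIC)
    for x in range(-(-x0//20)*20,x0+W,20):
        p=int((x-x0+.5)*f); cv2.line(a,(p,0),(p,5),(0,0,255)); cv2.putText(a,str(x),(p-8,16),0,.35,(0,0,255))
    for y in range(-(-y0//20)*20,y0+H,20):
        p=int((y-y0+.5)*f); cv2.line(a,(0,p),(5,p),(0,0,255)); cv2.putText(a,str(y),(7,p+3),0,.35,(0,0,255))
    return a
cv2.imwrite("pics/z_wash.png",np.hstack([strip(("wash",0),175,112,140,210,2.8),strip(("wash",1),205,5,140,210,2.8)]))
cv2.imwrite("pics/z_stores.png",np.hstack([strip(("stores",0),190,105,140,195,3),strip(("stores",1),155,15,140,195,3)])[:600,:800])
E
python3 z.py
```

```text
(no output)
```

View pics/z_wash.png

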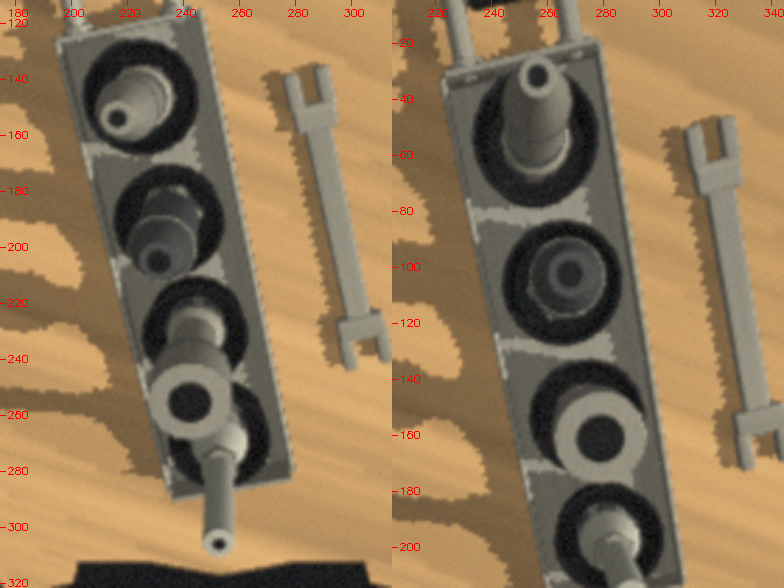

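View pics/z_stores.png

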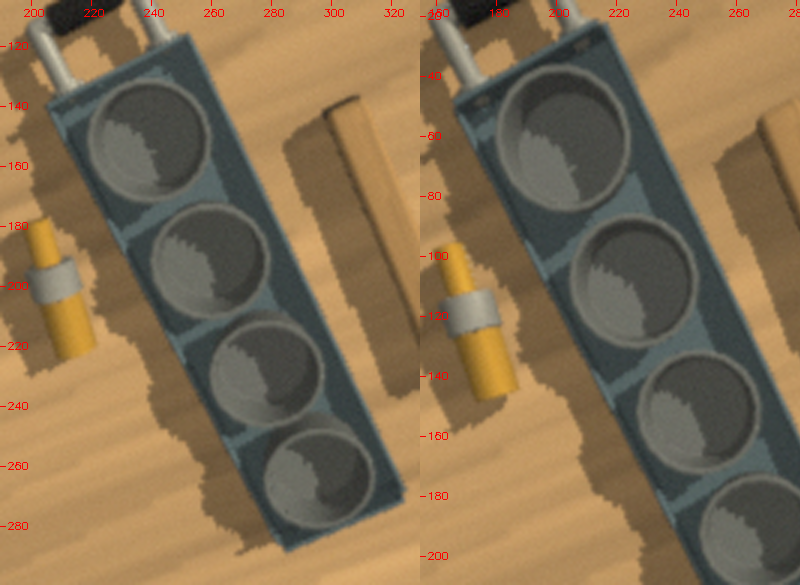

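Zoomed wash view: the tips are at crop (117,118), (158,262), (190,402), (218,544) on the left and (537,77), (570,274), (600,438) on the right. The stores mouths are clear circles at (149,141)…(319,478) on the left and (563,138)…(761,532) on the right. I'll triangulate from these.

```bash
cat > fit.py <<'E'
from h import *
import pickle
D,_,_=pickle.load(open("D.pkl","rb")); top=cam("top")
cv=lambda P,x0,y0,f:(np.array(P,float)+.5)/f-.5+[x0,y0]
T=lambda P:cv(P,80,100,2.2)
W0,W1,S0,S1=(D[k]["C"] for k in (("wash",0),("wash",1),("stores",0),("stores",1)))
tips=[(W0,cv([(117,118),(158,262),(190,402),(218,544)],175,112,2.8)),
      (W1,np.vstack([cv([(145,77),(178,274),(208,438)],205,5,2.8),[290,219]])),
      (top,T([(210,327),(177,262),(134,199),(95,133)]))]
N=[]
for i,n in enumerate(NAMES):
    a=tri([c for c,_ in tips[:2]],[u[i] for _,u in tips[:2]]); b=tri([c for c,_ in tips],[u[i] for _,u in tips])
    N.append(a[0]); print(n,"wrist",np.round(a[0],1),round(a[1],2),"with top",np.round(b[0],1),round(b[1],2))
mw=[(W0,cv([(141,95),(168,220),(196,328),(220,435)],175,112,2.8)),(W1,cv([(143,133),(170,282),(195,415),(218,533)],205,5,2.8)),
    (top,T([(230,320),(194,260),(158,200),(125,143)]))]
ms=[(S0,cv([(149,141),(211,260),(267,373),(319,478)],190,105,3)),(S1,cv([(143,138),(214,281),(279,411),(341,532)],155,15,3)),
    (top,T([(608,325),(604,256),(599,188),(594,121)]))]
P={}
for nm,m,a in (("wash",mw,121),("stores",ms,93.5)):
    for mm in (m[:2],m):
        f=lambda p:np.concatenate([(proj(c,pots(p[:3],p[3]))-u).ravel() for c,u in mm])
        r=least_squares(f,[500,0,np.radians(a),30],x_scale=[100,100,.1,10]); print(nm,len(mm),np.round(r.x[:2],1),np.degrees(r.x[2]).round(2),"z",r.x[3].round(1),"rms",np.sqrt(np.mean(r.fun**2)).round(2))
        if len(mm)==2: P[nm]=r.x
    print(pots(P[nm],P[nm][3]).round(1).tolist())
json.dump(dict(noses=np.array(N).tolist(),wash=P["wash"].tolist(),stores=P["stores"].tolist()),open("fit.json","w"))
E
python3 fit.py
```

```text
straight_nose wrist [414.3 132.2 110.2] 0.03 with top [414.4 132.3 110.5] 0.31
stub_nose wrist [467.1 164.7  93.5] 0.09 with top [467.  164.6  93.1] 0.36
swage_nose wrist [519.8 197.1  98.3] 0.14 with top [519.3 197.2 100. ] 0.72
slim_nose wrist [574.6 230.2 108.5] 0.28 with top [573.3 229.4 110.5] 0.72
wash 2 [491.8 180.4] 121.77 z 23.8 rms 0.51
wash 3 [492.  180.4] 121.67 z 23.6 rms 0.53Traceback (most recent call last):
  File "fit.py", line 24, in <module>
    print(pots(P[nm],P[nm][3]).round(1).tolist())
          ~~~~^^^^^^^^^^^^^^^^
  File "h.py", line 22, in pots
    x,y,a=p; return np.c_[x-np.sin(a)*YS,y+np.cos(a)*YS,np.full(4,z)]
    ^^^^^
ValueError: too many values to unpack (expected 3)
```

```bash
sed -i 's/pots(P\[nm\],P/pots(P[nm][:3],P/' fit.py; python3 fit.py | tail -4
```

```text
[[412.7, 131.5, 23.8], [465.4, 164.1, 23.8], [518.1, 196.8, 23.8], [570.8, 229.4, 23.8]]
stores 2 [ 501.6 -202.3] 94.33 z 27.4 rms 0.2
stores 3 [ 501.5 -202.6] 94.16 z 27.8 rms 0.37
[[408.9, -209.4, 27.4], [470.7, -204.7, 27.4], [532.5, -200.0, 27.4], [594.4, -195.3, 27.4]]
```

Tip heights come out within 2 mm of the text and the stores fit residual is 0.2 px, so I'll start moving noses, beginning with the straight one.

```bash
cat > pp.py <<'E'
from h import *
F=json.load(open("fit.json"))
H=dict(zip(NAMES,(60,56,77,75)))
PW,PS=np.degrees(F["wash"][2])+90,np.degrees(F["stores"][2])+90
src=dict(zip(NAMES,np.array(F["noses"])[:,:2])); dst=dict(zip(NAMES,pots(F["stores"][:3])[:,:2]))
UP=190
def zg(n): return 8+H[n]-grasp_offset-2
def check(n):
    for p,y in ((src[n],PW),(dst[n],PS)):
        for z in (UP,zg(n)): assert solve_ik([*p,z],[180,0,y]) is not None,(n,z)
def transfer(n):
    z=zg(n); a,b=src[n],dst[n]
    grip(85); goto([*a,UP],[180,0,PW]); move_l([*a,z+45],speed=200); move_l([*a,z],speed=80)
    grip(0,60); o=get_obs(); print(n,"gripped",round(o["grip_width"],1),round(o["grip_force"],1),np.round(o["tcp_pos"]-[*a,z],1),"F",np.round(o["wrist_force"],1))
    move_l([*a,z+40],speed=60); move_l([*a,UP],speed=150); o=get_obs(); print(" lifted",round(o["grip_width"],1),np.round(o["wrist_force"],1))
    move_l([*b,UP],[180,0,PS],speed=200); wait(.2)
    move_l([*b,z+30],speed=150); move_l([*b,z+4],speed=50); wait(.2)
    f0=get_obs()["wrist_force"][2]
    for k in np.arange(3,-4.1,-1):
        move_l([*b,z+k],speed=20); f=get_obs()["wrist_force"]
        if f[2]-f0>3: break
    o=get_obs(); print(" down at",k,"dF",np.round(f-[0,0,f0],1),np.round(o["tcp_pos"]-[*b,z],1))
    grip(70); move_l([*b,z+50],speed=80); move_l([*b,UP],speed=200); print(" t",round(get_obs()["t"],1),np.round(get_obs()["joint_pos"]))
E
python3 - <<'E'
from pp import *
for n in NAMES: check(n)
transfer("straight_nose")
cv2.imwrite("pics/p1.png",get_image("wrist")[...,::-1]); cv2.imwrite("pics/p1s.png",get_image("side")[80:320,120:380,::-1])
a,b=cv2.imread("pics/p1.png"),cv2.imread("pics/p1s.png")
cv2.imwrite("pics/p1m.png",np.hstack([cv2.resize(a,(440,330)),cv2.resize(b,(357,330))]))
E
```

```text
straight_nose gripped 23.6 58.9 [ 0.6 -0.   0.4] F [ 0.8 -0.8  2.2]
 lifted 23.4 [-0.1 -0.4 -2.5]
 down at 0.0 dF [-1.6  1.   4.5] [ 0.2 -0.2  0.4]
 t 18.9 [ -36.   -6.  116.   -0.   70. -130.]
```

View pics/p1m.png

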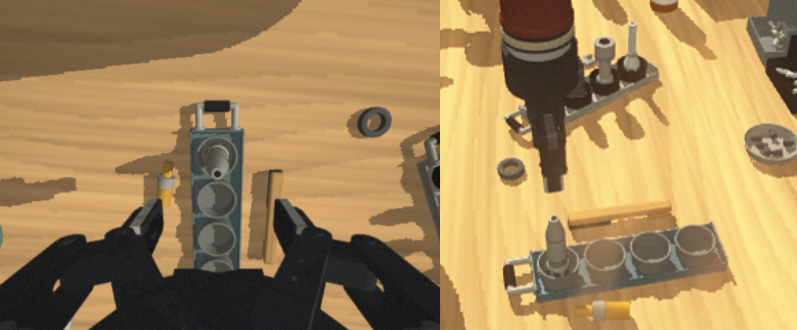

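The straight nose stands upright in the stores pot nearest the handle (wrist view (217,158), side view (557,245)), and contact came exactly at the expected height. I'll move the other three the same way, stopping if a grip reading looks wrong.

```bash
sed -i 's/^    move_l(\[\*a,z+40\],speed=60)/    assert o["grip_width"]>8,"no grip"\n&/' pp.py; python3 - <<'E'
from pp import *
for n in NAMES[1:]: transfer(n)
c=pots(F["stores"][:3])[:,:2].mean(0)
goto([c[0]-20,c[1]+20,300],[180,0,PS]); wait(.5)
cv2.imwrite("pics/p2.png",get_image("wrist")[...,::-1])
goto([420,150,300],[180,0,PS]); wait(.3)
s,t=get_image("side")[80:320,120:380,::-1],get_image("top")[120:300,280:420,::-1]
cv2.imwrite("pics/p2m.png",np.hstack([cv2.resize(cv2.imread("pics/p2.png")[60:300,130:400],(360,320)),cv2.resize(t,(249,320)),cv2.resize(s[130:,:170],(180,250))[:320] if 0 else cv2.resize(s[110:,:180],(190,320))]))
cv2.imwrite("pics/p2s.png",cv2.resize(s,None,fx=2.2,fy=2.2))
print(get_obs()["t"])
E
```

```text
stub_nose gripped 27.4 59.4 [0.6 0.  0.5] F [-0.6 -1.   2.1]
 lifted 27.6 [ 0.   0.2 -2.1]
 down at 0.0 dF [-1.7  1.3  4.7] [ 0.2 -0.1  0.5]
 t 31.2 [ -31.    1.  110.   -0.   69. -126.]
swage_nose gripped 34.3 60.2 [0.7 0.1 0.7] F [ 0.9 -0.1  3.8]
 lifted 34.3 [-0.8 -0.6 -3.5]
 down at 0.0 dF [-1.3  0.8  5.4] [ 0.3 -0.1  0.7]
 t 43.0 [ -28.    8.  102.    0.   70. -122.]
slim_nose gripped 12.1 58.4 [0.4 0.1 0.4] F [ 0.8 -0.3  1.9]
 lifted 11.6 [ 0.1  0.1 -1.7]
 down at -1.0 dF [-1.7  1.1  5.5] [ 0.4 -0.2  0.3]
 t 55.7 [ -25.   15.   94.   -0.   71. -119.]
58.6167
```

View pics/p2m.png

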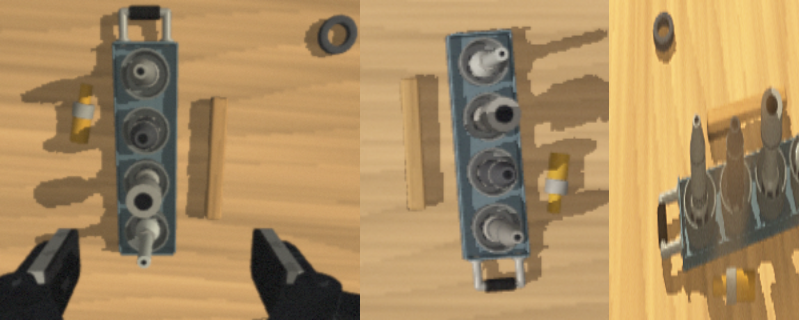

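From the handle the stores pots hold straight, stub, swage and slim (wrist view (143,73), (143,133), (143,200), (145,262)). All stand upright, each touched down within 1 mm of the expected floor height, and the arm is clear.

```bash
python3 -c "
from station import *
print(sign_off())"
```

```text
the job is handed in; nothing more can be done
None
```

All four noses stand upright in the stores carrier in the same order from the handle (straight, stub, swage, slim), and the job was handed in at about 59 s of the 112 s allowed; sign-off returned no verdict.

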